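# Steady the sagging microscope with a levelling wedge

## Robot

A 6-joint arm with a two-finger parallel gripper is mounted at the origin on the work surface. World frame = base frame: x ahead of the robot, y to its left, z up, the work surface at z = 0. Lengths are in mm, angles in rad, forces in N, time in s.
With the tool pointing down it reaches from about 425 to 925 mm from the base axis. Payload 12.5 kg.
Tool frame: the origin (TCP) lies midway between the tips of the shut fingers; the grasp point (between the pads) lies 19 mm behind it; z points along the fingers, y is the line along which they close (so a half turn about z gives the same grasp; the last joint's range is limited). The gripper opens to 85 mm and grips with 20 to 120 N. Pads are 22 mm wide; open, the fingers measure 114 mm over their backs; the gripper's body (76 mm by 85 mm) begins 54 mm behind the grasp point. The pads swing forward as they close: fully open they stand 13 mm farther back than shut.
Start: joints at [-1.433, 0.491, 1.559, -0, 1.092, -0.106], TCP at [150.892, -606.53, 210.527] pointing down, gripper open.
Joint ranges: [-3.1, 3.1], [-0.84, 2.19], [0.05, 2.79], [-1.13, 4.28], [0.06, 2.93], [-2.69, 2.69]. Speed limits (rad/s): [2.22, 2.22, 2.79, 3.14, 3.14, 3.14].

## Interface

Orientations are given as a rotation vector (axis times angle).
In Python, from bench import bot, cams gives the robot as it stands. The module is installed in compiled form; this text tells all that it offers.
- The arm moves only by the shell command python3 -m creep 'ROWS' [OPENING]. ROWS is JSON, a list that holds one entry, the list of rows, each a list of 6 numbers: the shift along the tool's x, y, z in m, then the turn, a rotation vector about the tool's x, y, z in degrees. In form: [[[dx, dy, dz, wx, wy, wz], ...]]. A call has 1 to 8 rows; each row shifts and turns the commanded pose from where the row before left it, along the tool's axes as they then stand; what a row does not reach is not made up. A row lasts 1/12 s, in which the tool goes at most 41.7 mm and 7.16 degrees, less where a joint would pass 70% of its speed; a pose out of reach is approached as far as the arm can. A call with a gripper value outside its range is refused whole. OPENING is the finger opening in m, from 0 to 0.0854, set as the call begins (- or left out, the last holds). The fingers move at their own pace and stop on an object; the grip force is fixed at half the most. Time passes only in rows, so rows that do not move let the fingers close. It gives the time, the measured TCP pose, the force, the opening and the grip force at its end, in the units of the state.
- bot.read_state(): the state, without advancing time (a new reading comes with each control period).
- cams.camera(name): name is "scene" or "top"; returns a dict with "img" (400x640x3 uint8, red, green, blue), "camera_matrix" (3x3 intrinsics, pixels), "pose" (4x4, takes a point from camera to world coordinates). Camera axes: x right, y up, looking along -z (the intrinsics and any distortion apply to the point x, -y, -z); pixel columns grow to the right and rows downward; lengths in mm; the calibration is good to about 2 mm. A picture is of the moment at which its call begins. There is no depth.
- bot.hand_in(): hands the job in; it is judged then, once.
The state is a dict: "t": time; "joint_pos": joint angles; "joint_vel": joint speeds; "effort": joint torques, N m; "tcp_pos": TCP position; "orientation": TCP orientation; "wrist_force": force on the tool from outside, world axes, zero at the start; "wrist_torque": the same for the moment, N m; "gripper_width": finger opening in mm; "gripper_force": force on a finger pad.
Only numpy, scipy, OpenCV 4.12 (cv2) and the standard library are available. Lean on these libraries where they do the work, as an engineer would, in place of code of your own. Each camera call takes 0.05 s, during which the arm holds its last target. There are 200 camera calls.

## Task

The front of the microscope sags on its soft feet and rocks. Take the loose levelling wedge, slide it thin end first along the bench, squarely under the middle of the microscope's front edge, and push it in until it jams tight, which takes a push of about 16 N, then let it go there. Do not ram it in harder, and leave the microscope itself and the things around it untouched.

Things in the scene. Friction and masses are not known exactly. Their poses are not given: they have to be found in the camera images.
- wedge: loose grey plastic levelling wedge, 90 g, 136 mm long, 40 mm wide, lying flat. The heel, to be gripped across its 40 mm width, is a block 36 mm long and 24 mm high; then the top slopes straight down over 100 mm to a 3 mm thick tip (2.1 mm per 10 mm). Origin: on the bench under the middle of the heel block; +x points to the thin tip (at x = 118 mm), z up; back of the heel at x = -18 mm.
- wedge_tip (a point): middle of the wedge's thin end, on its underside, 118 mm ahead of the wedge's origin.
- scope: cream microscope, 4 to 16 kg, that does not slide. Origin: on the bench, right below the middle of its front edge; +x points level into the microscope, square to that edge (the way to push the wedge), z up. Base 262 mm long (x), 200 mm wide, 28 mm thick. Nothing on the base is nearer to the front edge than 70 mm; column and head (330 mm high) stand over 105 mm behind the edge.
- edge_left (a point): point on the bench below the +y end of the microscope's front edge (100 mm to the side of its middle). The edge is straight, with a round nose of 6 mm radius. The gap from bench to edge is unknown, 6 to 18 mm: the feet sag more or less, and these points do not show it. Two front feet, 24 mm across, stand 60 mm behind the edge, 83 mm to either side of its middle.
- edge_right (a point): point on the bench below the -y end of the front edge. Once the wedge lifts the edge, the load on it grows by about 3 N per mm of lift (0.6 N per mm that the wedge goes in). The wedge rubs on bench and edge: the push on the tool is 1.2 to 3 times the load, more if the gripper also presses it on the bench. When pushing stops or it is let go, it stays jammed with 4 to 16 N on it.
- bottle: bystander: upright brown glass bottle, 66 mm across, 130 mm high; origin under its centre.
- dish: bystander: flat clear round dish, 60 mm across, 16 mm high; origin under its centre.
- rack: bystander: white tube rack 110 by 90 mm with six capped tubes, 95 mm high; origin under its centre.
Not all that is in view belongs to the job. What is meant by the wedge is not orange or purple, and is the larger of those in its own colour.

How it is judged (in metres and radians):
On the way:
1. the wedge's tip is under the middle of the microscope's front edge (x of wedge_tip in the frame of scope above 0.01 m and y of wedge_tip in the frame of scope between -0.04 and 0.04 m and height (world z) of wedge_tip below 0.01 m), for 0.1 s.
At the end, for the whole second after the job is handed in: the wedge lies still and flat on the bench (within 0.06 rad), thin end under the microscope's front edge by more than 15 mm, with its heel block in front of the edge, square to the edge within 0.2 rad and within 35 mm of its middle, jammed so that the edge presses on it with 4 to 16 N (contact force between wedge and scope between 4 and 16 N and x of wedge_tip in the frame of scope above 0.015 m and x of wedge in the frame of scope below -0.018 m and y of wedge in the frame of scope between -0.035 and 0.035 m and angle between the x axis of wedge and the x axis of scope, either way round below 0.2 rad and angle between wedge's own z axis and vertical below 0.06 rad and linear speed of wedge below 0.01 m/s); the robot touches nothing.
It fails at once if the wedge is rammed in: more than 20 N between wedge and microscope (contact force between wedge and scope above 20 N).
It fails at once if the robot pushes on the microscope itself (more than 3 N) (contact force between any of the fingers, the arm and scope above 3 N).
It fails at once if the bottle, dish or rack is moved by more than 20 mm (distance of any of bottle, dish, rack from where it was at the start of the episode above 0.02 m).
It also fails if it takes over 54 s, if anything falls off the work surface, if the arm or the gripper's body presses on something with over 40 N, if the wrist force passes 120 N, or if a joint passes its speed limit or range.

## Working session

There is one attempt and no reset: what is moved stays moved. The work goes in short steps, Python scripts to look and compute and a shell command to move; the robot and the scene stay as the last step left them, time stands still between calls to the robot, and variables do not carry over. Pictures are saved under pics/ and viewed, at most 10 in all, crops included, and the job is handed in when it is done.

```bash
mkdir -p pics
cat > h.py <<'E'
import numpy as np, cv2
from bench import bot, cams
def snap(n, f=None):
    c=cams.camera(n); 
    if f: cv2.imwrite(f,c["img"][:,:,::-1])
    return c
def ray(c,u,v,z=0.):
    K=np.array(c["camera_matrix"]);P=np.array(c["pose"])
    d=np.linalg.inv(K)@[u,v,1]; d=P[:3,:3]@(d*[1,-1,-1]); o=P[:3,3]
    return o+d*(z-o[2])/d[2]
def proj(c,p):
    K=np.array(c["camera_matrix"]);P=np.array(c["pose"])
    q=P[:3,:3].T@(np.array(p)-P[:3,3]); q=K@(q*[1,-1,-1]); return q[:2]/q[2]
E
python3 - <<'E'
from h import *
for n in("scene","top"):
    c=snap(n,f"pics/{n}0.png"); print({k:(np.round(v,3).tolist()) for k,v in c.items() if k!="img"})
print(bot.read_state())
E
```

```text
{'camera_matrix': [[520.296, 0.0, 318.522], [0.0, 520.296, 207.026], [0.0, 0.0, 1.0]], 'pose': [[0.578, -0.574, 0.58, 1230.751], [0.816, 0.388, -0.429, -667.291], [0.021, 0.722, 0.692, 879.13], [0.0, 0.0, 0.0, 1.0]]}
{'camera_matrix': [[361.828, 0.0, 322.471], [0.0, 361.828, 200.496], [0.0, 0.0, 1.0]], 'pose': [[-0.008, 0.993, -0.12, 436.112], [-1.0, -0.007, 0.013, -154.709], [0.012, 0.12, 0.993, 874.113], [0.0, 0.0, 0.0, 1.0]]}
{'t': 0.1, 'joint_pos': array([-1.43258315e+00,  4.91504998e-01,  1.55933650e+00, -3.25568654e-05,
        1.09171545e+00, -1.05620328e-01]), 'joint_vel': array([-2.84062974e-04, -1.73600122e-03, -2.76013088e-03,  2.61987469e-05,
       -1.96540257e-03,  1.57766501e-04]), 'effort': array([ 3.87398686e-03, -6.19447446e+01, -2.62026787e+01, -6.70673535e-05,
        2.91500786e-03, -9.44602220e-06]), 'tcp_pos': array([ 150.86484851, -606.31474276,  210.000549  ]), 'orientation': array([-3.11731431e+00, -3.81970868e-01,  7.00270421e-05]), 'wrist_force': array([ 0.1538973 , -0.36190142,  0.01367316]), 'wrist_torque': array([-0.0231952 ,  0.00669416, -0.00071047]), 'gripper_force': 0.0, 'gripper_width': 85.33897789805768}
```

View pics/scene0.png

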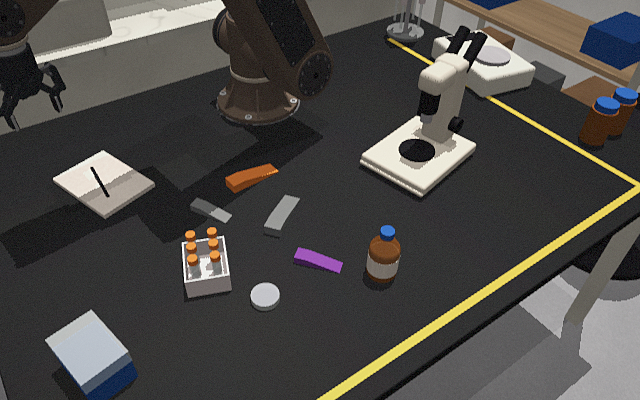

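View pics/top0.png

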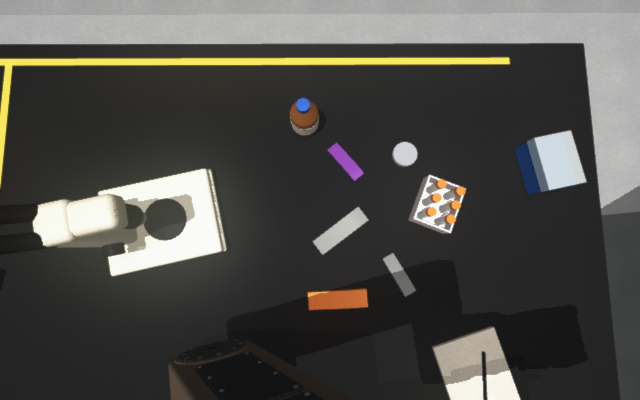

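The scene and top views show four wedges. Orange (top 338,299) and purple (345,162) are ruled out by colour. There are two grey ones, at (341,231) and (399,275), and the larger, (341,231), is the one meant. The microscope's front edge runs from about (208,170) to (224,251) in the top view. I'll confirm with one enlarged crop.

Run:
```python
from h import *
a=cv2.imread("pics/top0.png"); b=cv2.imread("pics/scene0.png")
A=cv2.resize(a[190:310,290:430],None,fx=4,fy=4,interpolation=cv2.INTER_CUBIC)[:, :]
A=cv2.resize(a[195:305,300:425],(400,352),interpolation=cv2.INTER_CUBIC)
B=cv2.resize(b[180:268,185:310],(400,282),interpolation=cv2.INTER_CUBIC)
C=cv2.resize(a[160:280,190:240],(250,600),interpolation=cv2.INTER_CUBIC)
o=np.zeros((600,800,3),np.uint8); o[:300,:400]=A[:300]; o[310:592,:400]=B; o[:,450:700]=C
o=np.clip(o.astype(float)*1.3,0,255).astype(np.uint8)
cv2.imwrite("pics/crop1.png",o)
# wedge contours
for n,im,box in(("top",a,(195,305,300,425)),("scene",b,(185,240,255,305))):
    y0,y1,x0,x1=box; g=im[y0:y1,x0:x1].astype(int); sat=g.max(2)-g.min(2)
    m=((g.mean(2)>75)&(sat<40)).astype(np.uint8)
    cs,_=cv2.findContours(m,0,2)
    for k in cs:
        if cv2.contourArea(k)>80:
            k=k+[x0,y0]; print(n,cv2.contourArea(k),np.round(cv2.boxPoints(cv2.minAreaRect(k.astype(np.float32))),1).tolist())
```

```text
top 513.5 [[381.6000061035156, 258.3999938964844], [392.79998779296875, 251.6999969482422], [415.70001220703125, 289.79998779296875], [404.5, 296.5]]
top 995.5 [[311.29998779296875, 240.8000030517578], [358.0, 205.39999389648438], [368.8999938964844, 219.6999969482422], [322.20001220703125, 255.1999969482422]]
top 323.0 [[409.0, 195.0], [424.0, 195.0], [424.0, 226.0], [409.0, 226.0]]
scene 571.5 [[262.5, 225.10000610351562], [285.5, 189.3000030517578], [299.70001220703125, 198.39999389648438], [276.70001220703125, 234.1999969482422]]
```

View pics/crop1.png

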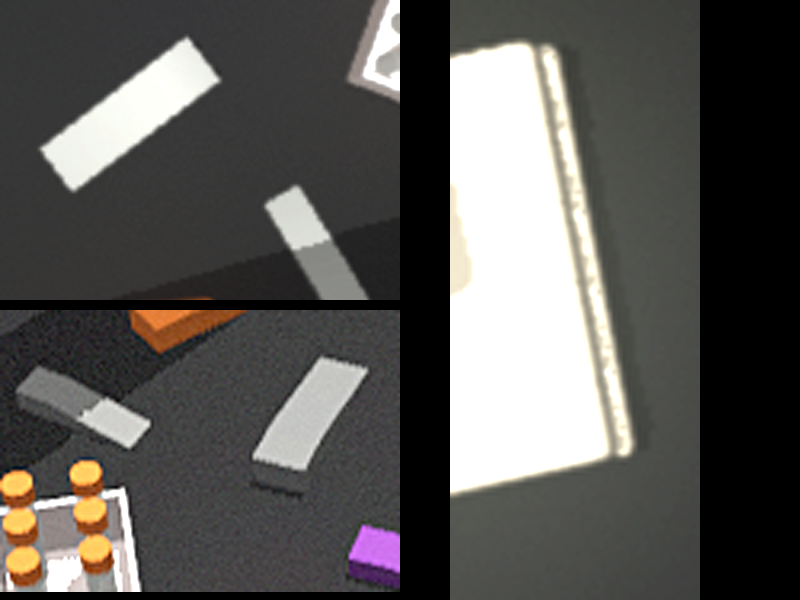

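The crop confirms it: the light grey wedge at top (341,231) is clearly the larger grey one. Its thick heel is at the right/upper end (363,213), with the heel back face visible in scene at (272,232). The thin tip is at (317,248), towards the microscope. The base's front face is the strip from (209,169) to (225,251).

Run:
```python
from h import *
c=snap("top"); s=snap("scene")
t=(ray(c,311.0,240.6,3)+ray(c,322.4,255.7,3))/2; h=(ray(c,358.1,204.9,24)+ray(c,369.4,219.7,24))/2
d=t-h; print("tip",t,"heelback",h,"len",np.hypot(*d[:2]),"ang",np.degrees(np.arctan2(d[1],d[0])))
print("width",np.linalg.norm(ray(c,358.1,204.9,24)-ray(c,369.4,219.7,24)))
yaw=np.arctan2(d[1],d[0]); e=np.array([np.cos(yaw),np.sin(yaw),0])
for x,z in((-18,24),(-18,0),(118,0)):
    p=((h+t)/2*[1,1,0]-e*50+e*x); p[2]=z; print("chk",x,z,proj(c,p),proj(s,p))
print("topedge z40", A:=ray(c,208.7,169,40),B:=ray(c,223.3,251.5,40),np.linalg.norm(A-B))
print("bottom nose z16", A:=ray(c,210.4,169,16),B:=ray(c,225.8,251,16),np.linalg.norm(A-B))
for n,u,v in(("L",361,158),("F",421,192)): print("scene",n,ray(s,u,v,40),ray(s,u,v+5,16))
for n,u,v in(("bottle",305,132),("dish",405,155),("rack",438,210)): print(n,ray(c,u,v,0))
print(proj(c,[0,0,0]))
```

```text
tip [ 426.7610697  -151.16326462    3.        ] heelback [ 509.93666576 -262.85265536   24.        ] len 139.25767406114278 ang 126.67522266403002
width 43.76092264374461
chk -18 24 [363.19364988 212.6980759 ] [272.80880437 227.04705033]
chk -18 0 [361.97099534 213.55235505] [273.22121629 234.26892961]
chk 118 0 [317.23469188 247.70473125] [293.39759606 196.59300843]
topedge z40 [612.76692219  99.90882817  40.        ] [421.39151815  61.25069039  40.        ] 195.24086889416958
bottom nose z16 [617.82538217 103.16111411  16.        ] [422.0770998   61.65614394  16.        ] 200.1001064401385
scene L [438.83116755  50.22439302  40.        ] [432.71820438  57.5050177   16.        ]
scene F [622.89271114  88.61792981  40.        ] [618.999501    97.46877535  16.        ]
bottle [ 713.56892723 -123.95201024    0.        ]
dish [ 653.65075011 -371.4531381     0.        ]
rack [ 516.24898582 -447.12125402    0.        ]
[250.70411249 440.12477084]
```

```bash
python3 -m creep '[[[0.0266,-0.0164,0,0,0,0],[0.0266,-0.0164,0,0,0,0],[0.0266,-0.0164,0,0,0,0],[0.0266,-0.0164,0,0,0,0],[0.0266,-0.0164,0,0,0,0],[0.0266,-0.0164,0,0,0,0],[0.0266,-0.0164,0,0,0,0],[0.0266,-0.0164,0,0,0,0]]]'
python3 -m creep '[[[0.0266,-0.0164,0,0,0,0],[0.0266,-0.0164,0,0,0,0],[0.0266,-0.0164,0,0,0,0],[0.0266,-0.0164,0,0,0,0],[0.0266,-0.0164,0,0,0,0],[0.0266,-0.0164,0,0,0,0],[0.0266,-0.0164,0,0,0,0],[0.0266,-0.0164,0,0,0,0]]]'
python3 -m creep '[[[0,0,0,0,0,-7],[0,0,0,0,0,-7],[0,0,0,0,0,-7],[0,0,0,0,0,-7],[0,0,0,0,0,-7],[0,0,0,0,0,-7],[0,0,0,0,0,-7],[0,0,0,0,0,-7]]]'
python3 -m creep '[[[0,0,0,0,0,-7],[0,0,0,0,0,-7],[0,0,0,0,0,-7],[0,0,0,0,0,-7],[0,0,0,0,0,-7],[0,0,0,0,0,-7],[0,0,0,0,0,-7],[0,0,0,0,0,-7]]]'
cat >> h.py <<'E'
from scipy.spatial.transform import Rotation as R
def todo(x,y,z,yaw):
    "shift in tool axes (m) and turn wz (deg) to reach TCP x,y,z (mm), tool x at yaw (deg)"
    s=bot.read_state(); M=R.from_rotvec(s["orientation"]).as_matrix()
    g=M.T@(np.array([x,y,z])-s["tcp_pos"])/1000
    w=np.radians(yaw); T=np.column_stack([[np.cos(w),np.sin(w),0],[np.sin(w),-np.cos(w),0],[0,0,-1]])
    print("t",s["t"],"tcp",s["tcp_pos"].round(1),"yaw",np.degrees(np.arctan2(M[1,0],M[0,0])).round(2),"F",s["wrist_force"].round(2),"w",round(s["gripper_width"],1),"gf",s["gripper_force"])
    print("shift",g.round(4),"turn",np.degrees(R.from_matrix(M.T@T).as_rotvec()).round(2))
E
python3 - <<'E'
from h import *
todo(500,-249.5,30,126.7)
E
```

```text
t: 0.87
tcp_pos: [326.5, -426.6, 210.5]
orientation: [3.118, 0.382, -0.0]
wrist_force: [0.2, -0.4, 0.1]
gripper_width: 85.5
gripper_force: 0.0
t: 1.53
tcp_pos: [501.5, -247.9, 210.5]
orientation: [3.118, 0.382, -0.0]
wrist_force: [0.7, -0.4, 0.1]
gripper_width: 85.7
gripper_force: 0.0
t: 2.2
tcp_pos: [500.5, -249.1, 210.4]
orientation: [-2.568, -1.809, 0.0]
wrist_force: [-0.7, 0.3, -0.4]
gripper_width: 85.4
gripper_force: 0.0
t: 2.87
tcp_pos: [500.5, -249.1, 210.4]
orientation: [-1.418, -2.803, 0.0]
wrist_force: [0.4, -1.6, -0.8]
gripper_width: 85.5
gripper_force: 0.0
t 2.8667 tcp [ 500.5 -249.1  210.4] yaw 126.31 F [ 0.42 -1.65 -0.8 ] w 85.5 gf 0.0
shift [-0.     -0.0006  0.1804] turn [-0.01 -0.01 -0.39]
```

```bash
python3 -m creep '[[[0,0,0.03,0,0,0],[0,0,0.03,0,0,0],[0,0,0.03,0,0,0],[0,0,0.03,0,0,0],[0,0,0.03,0,0,0],[0,0,0.025,0,0,0],[0,0,0.015,0,0,0],[0,0,0.01,0,0,0]]]'
python3 -m creep '[[[0,0,0.0055,0,0,0],[0,0,0,0,0,0]]]'
python3 - <<'E'
from h import *
snap("scene","pics/a.png"); a=cv2.imread("pics/a.png")[100:300,180:400]
cv2.imwrite("pics/a2.png",cv2.resize(a,None,fx=3,fy=3,interpolation=cv2.INTER_CUBIC)); todo(500,-249.5,3,126.7)
E
```

```text
t: 3.53
tcp_pos: [499.9, -248.8, 8.5]
orientation: [-1.426, -2.797, -0.0]
wrist_force: [0.4, 0.3, 0.9]
gripper_width: 85.5
gripper_force: 0.0
t: 3.7
tcp_pos: [500.4, -249.1, 4.4]
orientation: [-1.427, -2.798, -0.0]
wrist_force: [-0.1, 0.6, -0.0]
gripper_width: 85.7
gripper_force: 0.0
t 3.75 tcp [ 500.7 -249.3    5.2] yaw 125.97 F [-0.75 -0.59 -0.31] w 85.6 gf 0.0
shift [ 0.0002 -0.0007  0.0022] turn [-0.    0.01 -0.73]
```

View pics/a2.png

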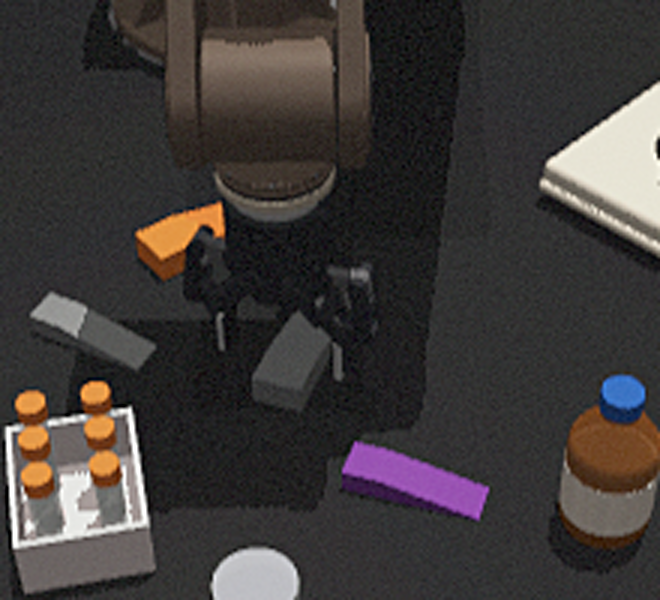

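The picture shows the fingers straddling the wedge's heel (crop 290,370), with room on both sides. Closing now.

```bash
python3 -m creep '[[[0,0,0.0015,0,0,-0.7],[0,0,0,0,0,0],[0,0,0,0,0,0],[0,0,0,0,0,0],[0,0,0,0,0,0],[0,0,0,0,0,0],[0,0,0,0,0,0],[0,0,0,0,0,0]]]' 0.03
python3 - <<'E'
from h import *
todo(544,-35,3,102)
E
```

```text
t: 4.42
tcp_pos: [500.6, -249.2, 3.5]
orientation: [1.41, 2.807, -0.0]
wrist_force: [0.1, -0.6, 0.1]
gripper_width: 30.0
gripper_force: 0.0
t 4.4167 tcp [ 500.6 -249.2    3.5] yaw 126.67 F [ 0.08 -0.64  0.09] w 30.0 gf 0.0
shift [0.1459 0.1628 0.0005] turn [-0.000e+00  1.000e-02  2.467e+01]
```

The opening went to 30 mm with no force, so nothing is held. I'll look.

Run:
```python
from h import *
snap("scene","pics/b.png"); snap("top","pics/bt.png")
a=cv2.imread("pics/b.png")[170:260,220:340]; b=cv2.imread("pics/bt.png")[190:290,290:410]
o=np.zeros((600,800,3),np.uint8); o[:300,:400]=cv2.resize(a,(400,300),interpolation=2); o[:333,400:]=cv2.resize(b,(400,333),interpolation=2)
o=np.clip(o*2.0,0,255).astype(np.uint8)
cv2.imwrite("pics/b2.png",o[:340])
```

```text
(no output)
```

View pics/b2.png

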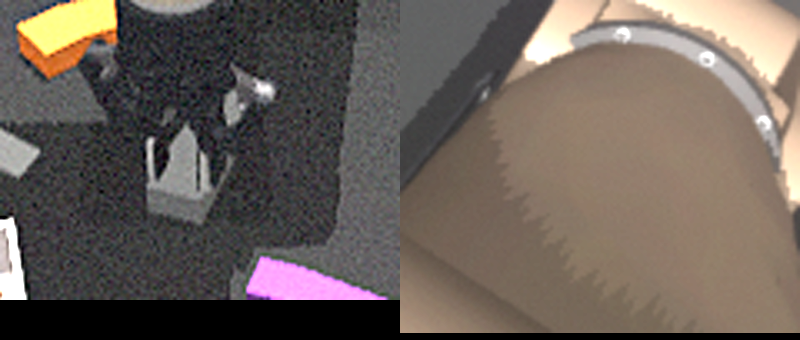

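Run:
```python
from h import *
s=snap("scene"); st=bot.read_state(); y=R.from_rotvec(st["orientation"]).as_matrix()[:,1]; print(y)
for k,half,z,t in(("open",42.7,(5,17,25,30),[500.7,-249.3,0]),("now",15,(5,10,24,30),[500.6,-249.2,0])):
    for zz in z: print(k,zz,[proj(s,np.array(t)+[0,0,zz]+sg*half*y).round(1).tolist() for sg in(1,-1)])
# wedge model at estimated pose
w=np.radians(126.7);e=np.array([np.cos(w),np.sin(w),0]);n=np.array([-e[1],e[0],0]);o=np.array([498.2,-247.1,0])
for x,z in((-18,0),(-18,24),(18,24),(118,3)): print("wedge",x,z,[proj(s,o+e*x+n*q+[0,0,z]).round(1).tolist() for q in(20,-20)])
b=cv2.imread("pics/b.png")[205:245,255:305]; cv2.imwrite("pics/b3.png",np.clip(cv2.resize(b,(750,600),interpolation=0)*2.2,0,255).astype(np.uint8))
```

```text
[ 8.02097634e-01  5.97192921e-01 -2.83004591e-05]
open 5 [[293.1, 232.9], [258.7, 224.1]]
open 17 [[293.0, 229.3], [258.4, 220.5]]
open 25 [[292.9, 226.8], [258.2, 218.1]]
open 30 [[292.9, 225.3], [258.1, 216.6]]
now 5 [[281.8, 230.0], [269.8, 226.9]]
now 10 [[281.8, 228.5], [269.7, 225.4]]
now 24 [[281.6, 224.2], [269.4, 221.2]]
now 30 [[281.5, 222.4], [269.3, 219.3]]
wedge -18 0 [[265.2, 232.2], [281.3, 236.3]]
wedge -18 24 [[264.7, 225.0], [281.0, 229.1]]
wedge 18 24 [[270.5, 214.5], [286.6, 218.5]]
wedge 118 3 [[285.8, 193.9], [301.0, 197.5]]
```

View pics/b3.png

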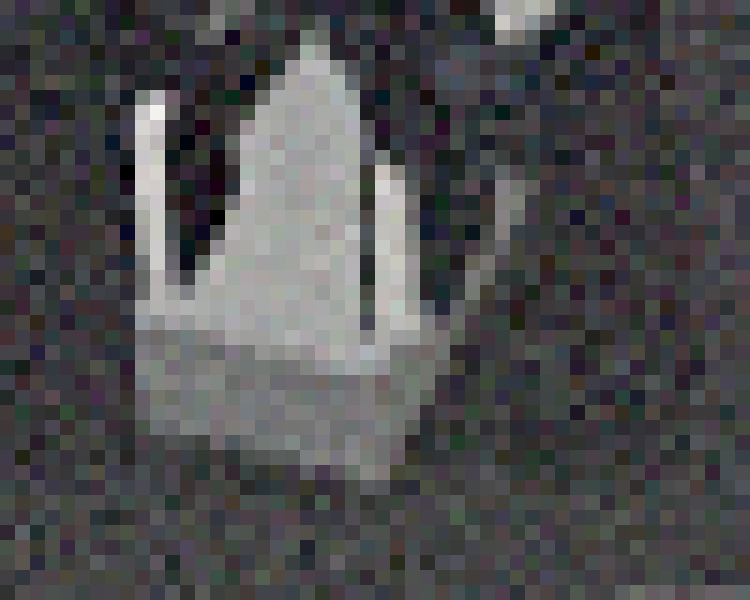

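The wedge is where I estimated, with its heel back at (265–281, 225–233). The finger tips sit at about z 24, above its top face. I'll reopen and feel my way down gently.

```bash
python3 -m creep '[[[0,0,0,0,0,0],[0,0,0,0,0,0],[0,0,0,0,0,0],[0,0,0,0,0,0],[0,0,0,0,0,0],[0,0,0,0,0,0]]]' 0.06
python3 -m creep '[[[0,0,0.002,0,0,0],[0,0,0.002,0,0,0],[0,0,0,0,0,0]]]' | grep -A3 tcp
python3 -m creep '[[[0,0,0.002,0,0,0],[0,0,0.002,0,0,0],[0,0,0,0,0,0]]]'| grep -A3 tcp
```

```text
t: 5.07
tcp_pos: [500.6, -249.2, 3.5]
orientation: [1.41, 2.807, -0.0]
wrist_force: [0.5, 0.5, 0.8]
gripper_width: 59.9
gripper_force: 0.0
tcp_pos: [500.4, -249.1, -0.9]
orientation: [-1.41, -2.807, 0.0]
wrist_force: [-0.1, -0.2, 0.8]
gripper_width: 59.6
tcp_pos: [500.4, -249.1, -4.9]
orientation: [-1.41, -2.807, -0.0]
wrist_force: [0.1, -0.8, 0.1]
gripper_width: 60.2
```

```bash
python3 -m creep '[[[0,0,0.002,0,0,0],[0,0,0.002,0,0,0],[0,0,0,0,0,0]]]' | grep -A3 tcp
python3 -m creep '[[[0,0,0.0015,0,0,0],[0,0,0.0015,0,0,0],[0,0,0,0,0,0]]]'| grep -A3 tcp
python3 -m creep '[[[0,0,0,0,0,0],[0,0,0,0,0,0],[0,0,0,0,0,0],[0,0,0,0,0,0],[0,0,0,0,0,0],[0,0,0,0,0,0]]]' 0.035
```

```text
tcp_pos: [500.4, -249.1, -8.9]
orientation: [-1.41, -2.807, 0.0]
wrist_force: [0.2, -0.1, -0.2]
gripper_width: 60.2
tcp_pos: [500.5, -249.1, -11.8]
orientation: [-1.41, -2.807, 0.0]
wrist_force: [-0.5, 0.2, 0.2]
gripper_width: 60.0
t: 6.57
tcp_pos: [500.7, -249.2, -11.1]
orientation: [1.41, 2.807, -0.0]
wrist_force: [-0.6, 0.1, 5.3]
gripper_width: 38.2
gripper_force: 60.8
```

Gripped: 38.2 mm, 61 N. The 5 N upward reading means it is pressing slightly on the bench. I'll ease up and look from the top.

```bash
python3 -m creep '[[[0,0,-0.0005,0,0,0],[0,0,0,0,0,0],[0,0,0,0,0,0]]]' | grep -A3 tcp
python3 -m creep '[[[0,0,-0.0005,0,0,0],[0,0,0,0,0,0],[0,0,0,0,0,0]]]' | grep -A3 tcp
python3 -m creep '[[[0,0,-0.001,0,0,0],[0,0,0,0,0,0],[0,0,0,0,0,0]]]' | grep -A3 tcp
```

```text
tcp_pos: [500.6, -249.2, -11.0]
orientation: [1.41, 2.807, -0.0]
wrist_force: [-0.2, 0.7, 0.5]
gripper_width: 38.2
tcp_pos: [500.5, -249.1, -10.6]
orientation: [-1.41, -2.807, 0.0]
wrist_force: [-0.4, -0.4, -1.5]
gripper_width: 38.7
tcp_pos: [500.6, -249.2, -9.4]
orientation: [1.41, 2.807, -0.0]
wrist_force: [0.2, 0.6, -0.3]
gripper_width: 38.7
```

```bash
python3 -m creep '[[[0,0,-0.003,0,0,4.1],[0,0,-0.002,0,0,4.1],[0,0,0,0,0,4.1],[0,0,0,0,0,4.1],[0,0,0,0,0,4.1],[0,0,0,0,0,4.1],[0,0,0,0,0,0]]]' | grep -A3 tcp
python3 - <<'E'
from h import *
todo(552.4,-62.8,-6,102)
E
```

```text
tcp_pos: [500.6, -249.2, -4.5]
orientation: [1.979, 2.439, -0.0]
wrist_force: [0.3, -0.3, -0.8]
gripper_width: 38.1
t 7.9 tcp [ 500.6 -249.2   -4.5] yaw 101.89 F [ 0.25 -0.31 -0.82] w 38.1 gf 60.21880745887756
shift [0.1717 0.0891 0.0015] turn [-0.    0.   -0.11]
```

```bash
python3 -m creep '[[[0.0245,0.0127,0,0,0,0],[0.0245,0.0127,0,0,0,0],[0.0245,0.0127,0,0,0,0],[0.0245,0.0127,0,0,0,0],[0.0245,0.0127,0,0,0,0],[0.0245,0.0127,0,0,0,0],[0.0245,0.0127,0,0,0,0],[0,0,0,0,0,0]]]' | grep -A3 tcp
python3 - <<'E'
from h import *
todo(552.4,-62.8,-6,102)
s=snap("scene","pics/c.png"); t=snap("top","pics/ct.png")
a=cv2.imread("pics/c.png")[120:260,260:460]; b=cv2.imread("pics/ct.png")[150:270,190:350]
o=np.zeros((600,800,3),np.uint8); o[:280,:400]=cv2.resize(a,(400,280),interpolation=2); o[:300,400:]=cv2.resize(b,(400,300),interpolation=2)
o=cv2.resize(o[:300],(800,300))
a2=cv2.resize(a,(800,560),interpolation=2)
cv2.imwrite("pics/c2.png",np.clip(a2*1.5,0,255).astype(np.uint8))
E
```

```text
tcp_pos: [552.4, -59.1, -4.5]
orientation: [1.968, 2.448, 0.0]
wrist_force: [-0.1, 0.4, -0.9]
gripper_width: 38.3
t 8.5667 tcp [552.4 -59.1  -4.5] yaw 102.41 F [-0.13  0.36 -0.89] w 38.3 gf 60.29587268829346
shift [-0.0036 -0.0008  0.0015] turn [ 0.02 -0.    0.41]
```

View pics/c2.png

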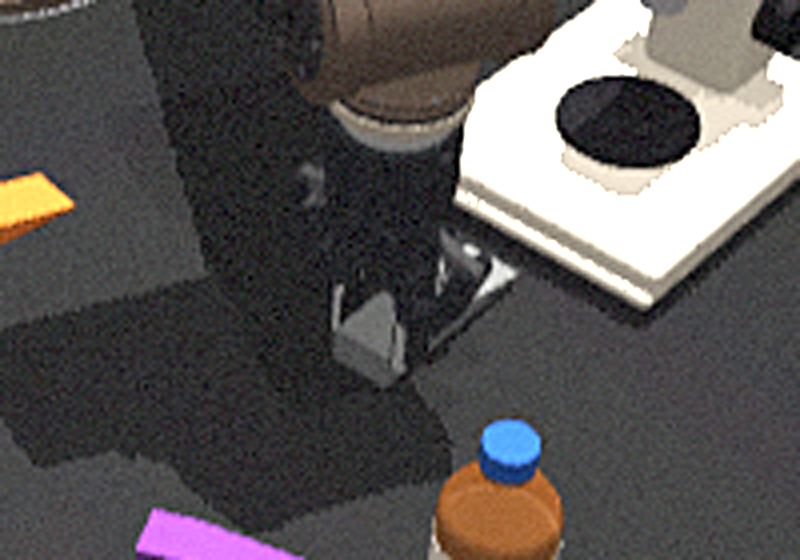

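Run:
```python
from h import *
s=snap("scene"); print("tip right seen",ray(s,389.3,188,9.5),"expected 546.8,63.4")
for n,u,v in(("L",373.7,169.5),("F",422.5,196)): print("edge bottom",n,ray(s,u,v,14))
todo(552.4,-62.8,-11,102)
```

```text
tip right seen [544.77303127  59.81952164   9.5       ] expected 546.8,63.4
edge bottom L [470.38035866  69.94894196  14.        ]
edge bottom F [616.98667724 104.87465513  14.        ]
t 8.7167 tcp [551.6 -62.8  -4.5] yaw 102.2 F [-0.2  -0.27 -1.  ] w 38.7 gf 60.29992461204529
shift [-0.0001  0.0008  0.0065] turn [-0.    0.01  0.2 ]
```

Tip and edge agree with the calculation to about 2 mm: tip right corner at full-frame (389,188), edge right corner (422,196). I'll lower to the bench and advance.

```bash
python3 -m creep '[[[0,0,0.003,0,0,0],[0,0,0.002,0,0,0],[0,0,0.001,0,0,0],[0,0,0,0,0,0],[0,0,0,0,0,0]]]' | grep -A3 tcp
python3 -m creep '[[[0,0,0.0005,0,0,0],[0,0,0,0,0,0],[0,0,0,0,0,0]]]' | grep -A3 tcp
python3 -m creep '[[[0.005,0,0,0,0,0],[0.005,0,0,0,0,0],[0.005,0,0,0,0,0],[0.005,0,0,0,0,0],[0.005,0,0,0,0,0],[0.005,0,0,0,0,0],[0,0,0,0,0,0],[0,0,0,0,0,0]]]' | grep -A3 tcp
```

```text
tcp_pos: [551.5, -63.3, -10.7]
orientation: [-1.976, -2.442, 0.0]
wrist_force: [0.5, 0.9, 0.3]
gripper_width: 38.4
tcp_pos: [551.7, -62.9, -11.0]
orientation: [1.975, 2.443, -0.0]
wrist_force: [-0.8, 0.4, -0.8]
gripper_width: 38.3
tcp_pos: [545.4, -33.2, -11.0]
orientation: [1.975, 2.443, -0.0]
wrist_force: [1.0, -0.2, -1.1]
gripper_width: 38.5
```

```bash
for i in 1; do :; done
python3 -m creep '[[[0.003,0,0,0,0,0],[0.003,0,0,0,0,0],[0.002,0,0,0,0,0],[0,0,0,0,0,0]]]' | grep -A3 tcp
python3 -m creep '[[[0.002,0,0,0,0,0],[0.002,0,0,0,0,0],[0.002,0,0,0,0,0],[0,0,0,0,0,0]]]' | grep -A3 tcp
python3 -m creep '[[[0.002,0,0,0,0,0],[0.002,0,0,0,0,0],[0.002,0,0,0,0,0],[0,0,0,0,0,0]]]' | grep -A3 tcp
```

```text
tcp_pos: [543.6, -25.4, -11.0]
orientation: [-1.975, -2.443, 0.0]
wrist_force: [-0.8, 0.6, -0.6]
gripper_width: 38.5
tcp_pos: [542.3, -19.5, -11.0]
orientation: [-1.975, -2.443, 0.0]
wrist_force: [-0.5, 0.8, -0.5]
gripper_width: 38.1
tcp_pos: [541.1, -13.6, -11.0]
orientation: [-1.975, -2.443, 0.0]
wrist_force: [0.7, 0.7, -1.1]
gripper_width: 38.6
```

```bash
python3 -m creep '[[[0.002,0,0,0,0,0],[0.002,0,0,0,0,0],[0.002,0,0,0,0,0],[0,0,0,0,0,0]]]' | grep -A3 tcp
python3 -m creep '[[[0.002,0,0,0,0,0],[0.002,0,0,0,0,0],[0.002,0,0,0,0,0],[0,0,0,0,0,0]]]' | grep -A3 tcp
```

```text
tcp_pos: [539.8, -7.8, -11.0]
orientation: [-1.975, -2.443, 0.0]
wrist_force: [0.1, -0.5, -1.1]
gripper_width: 38.7
tcp_pos: [538.6, -1.9, -11.0]
orientation: [-1.975, -2.443, 0.0]
wrist_force: [-0.2, -0.3, -2.2]
gripper_width: 38.5
```

Run:
```python
from h import *
todo(541,-13,-11,102)
```

```text
t 11.7167 tcp [538.6  -1.9 -11. ] yaw 102.08 F [-0.16 -0.29 -2.23] w 38.5 gf 60.304895639419556
shift [-0.0114  0.0001 -0.    ] turn [-0.01  0.    0.08]
```

```bash
python3 -m creep '[[[0.002,0,0,0,0,0],[0.002,0,0,0,0,0],[0.002,0,0,0,0,0],[0,0,0,0,0,0]]]' | grep -A3 tcp
python3 -m creep '[[[0.002,0,0,0,0,0],[0.002,0,0,0,0,0],[0,0,0,0,0,0],[0,0,0,0,0,0]]]' | grep -A3 tcp
```

```text
tcp_pos: [537.3, 4.0, -11.0]
orientation: [-1.975, -2.443, 0.0]
wrist_force: [-0.4, -0.2, -0.6]
gripper_width: 38.7
tcp_pos: [536.6, 7.7, -11.0]
orientation: [-1.976, -2.443, 0.0]
wrist_force: [0.0, 1.2, -1.0]
gripper_width: 38.6
```

```bash
python3 -m creep '[[[0.002,0,0,0,0,0],[0.002,0,0,0,0,0],[0.002,0,0,0,0,0],[0,0,0,0,0,0]]]' | grep -A3 tcp
python3 -m creep '[[[0.002,0,0,0,0,0],[0.002,0,0,0,0,0],[0,0,0,0,0,0],[0,0,0,0,0,0]]]' | grep -A3 tcp
```

```text
tcp_pos: [535.5, 13.4, -11.0]
orientation: [1.975, 2.442, 0.0]
wrist_force: [1.0, -3.3, -3.1]
gripper_width: 38.0
tcp_pos: [534.9, 17.0, -11.0]
orientation: [1.975, 2.442, 0.0]
wrist_force: [1.6, -4.5, -2.8]
gripper_width: 38.4
```

Contact began. The push is now about 5 N, so I'll continue in small steps.

```bash
python3 -m creep '[[[0.001,0,0,0,0,0],[0.001,0,0,0,0,0],[0.001,0,0,0,0,0],[0,0,0,0,0,0],[0,0,0,0,0,0]]]' | grep -A3 tcp
python3 -m creep '[[[0,0,0,0,0,0],[0,0,0,0,0,0]]]' | grep -A3 tcp
```

```text
tcp_pos: [534.5, 19.5, -11.0]
orientation: [1.975, 2.441, 0.0]
wrist_force: [2.5, -9.7, -3.3]
gripper_width: 37.9
tcp_pos: [534.5, 19.5, -11.0]
orientation: [1.975, 2.441, 0.0]
wrist_force: [3.1, -10.2, -3.5]
gripper_width: 38.5
```

```bash
python3 -m creep '[[[0.001,0,0,0,0,0],[0.001,0,0,0,0,0],[0,0,0,0,0,0],[0,0,0,0,0,0]]]' | grep -A3 tcp
python3 -m creep '[[[0,0,0,0,0,0],[0,0,0,0,0,0]]]' | grep -A3 tcp
```

```text
tcp_pos: [534.2, 21.3, -11.0]
orientation: [1.975, 2.441, 0.0]
wrist_force: [3.9, -11.4, -2.8]
gripper_width: 38.2
tcp_pos: [534.2, 21.3, -11.0]
orientation: [1.975, 2.441, 0.0]
wrist_force: [3.3, -11.3, -3.5]
gripper_width: 38.4
```

```bash
python3 -m creep '[[[0.001,0,0,0,0,0],[0.001,0,0,0,0,0],[0,0,0,0,0,0],[0,0,0,0,0,0]]]' | grep -A3 tcp
python3 -m creep '[[[0.001,0,0,0,0,0],[0,0,0,0,0,0],[0,0,0,0,0,0]]]' | grep -A3 tcp
```

```text
tcp_pos: [533.9, 23.1, -11.0]
orientation: [1.975, 2.441, 0.0]
wrist_force: [3.7, -12.7, -3.7]
gripper_width: 38.5
tcp_pos: [533.7, 24.0, -11.0]
orientation: [1.975, 2.441, 0.0]
wrist_force: [3.5, -13.5, -3.6]
gripper_width: 38.8
```

```bash
python3 -m creep '[[[0.001,0,0,0,0,0],[0.001,0,0,0,0,0],[0,0,0,0,0,0],[0,0,0,0,0,0]]]' | grep -A3 tcp
python3 - <<'E'
from h import *
todo(533,26,-11,102); st=bot.read_state(); print(st["wrist_torque"])
E
```

```text
tcp_pos: [533.4, 25.8, -11.0]
orientation: [1.974, 2.441, 0.0]
wrist_force: [4.4, -15.3, -5.4]
gripper_width: 38.2
t 15.05 tcp [533.4  25.8 -11. ] yaw 102.06 F [  4.41 -15.28  -5.35] w 38.2 gf 60.58873772621155
shift [ 0.0002 -0.0004 -0.    ] turn [0.09 0.09 0.06]
[-2.48033097e+00 -5.08229305e-01 -1.51748925e-03]
```

The push is at 16 N. Releasing and lifting straight up.

```bash
python3 -m creep '[[[0,0,0,0,0,0],[0,0,0,0,0,0],[0,0,0,0,0,0],[0,0,0,0,0,0],[0,0,0,0,0,0],[0,0,0,0,0,0]]]' 0.065 | grep -A4 tcp
python3 -m creep '[[[0,0,-0.01,0,0,0],[0,0,-0.015,0,0,0],[-0.01,0,-0.025,0,0,0],[-0.02,0,-0.03,0,0,0],[-0.03,0,-0.025,0,0,0],[-0.03,0,-0.02,0,0,0],[-0.03,0,-0.02,0,0,0],[0,0,0,0,0,0]]]' | grep -A4 tcp
python3 -m creep '[[[-0.035,0,0,0,0,0],[-0.035,0,0,0,0,0],[-0.035,0,0,0,0,0],[-0.035,0,0,0,0,0],[-0.035,0,0,0,0,0],[0,0,0,0,0,0]]]' | grep -A4 tcp
python3 - <<'E'
from h import *
s=snap("scene","pics/d.png"); t=snap("top","pics/dt.png")
a=cv2.imread("pics/d.png")[110:250,280:480]; b=cv2.imread("pics/dt.png")[150:270,190:350]
o=np.vstack([cv2.resize(a,(400,280),interpolation=2),cv2.resize(b,(400,300),interpolation=2)])
cv2.imwrite("pics/d2.png",np.clip(o*1.4,0,255).astype(np.uint8))
E
```

```text
tcp_pos: [532.4, 27.3, -11.0]
orientation: [1.975, 2.443, -0.0]
wrist_force: [0.2, -0.7, -0.7]
gripper_width: 64.8
gripper_force: 0.0
tcp_pos: [560.0, -94.7, 138.6]
orientation: [1.974, 2.434, 0.004]
wrist_force: [-0.9, -0.2, 0.3]
gripper_width: 65.2
gripper_force: 0.0
tcp_pos: [594.7, -266.4, 134.2]
orientation: [1.978, 2.438, -0.001]
wrist_force: [-0.3, -0.0, 0.1]
gripper_width: 65.0
gripper_force: 0.0
```

View pics/d2.png

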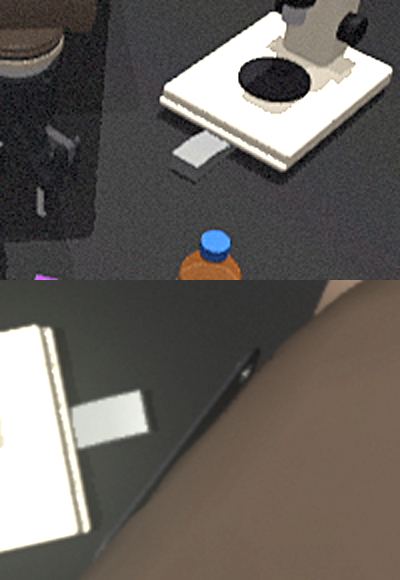

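The picture shows the wedge lying flat and square, jammed under the middle of the front edge (top crop 72–148, 390–447). The gripper is well clear, and the bottle stands as before. Handing in.

```bash
python3 -m creep '[[[0,0,0,0,0,0],[0,0,0,0,0,0]]]' | head -1; python3 -c "
from bench import bot
print(bot.hand_in())"
```

```text
t: 16.98
the job is handed in; nothing more can be done
None
```

The wedge is jammed square and flat under the middle of the microscope's front edge after a push of about 16 N, the gripper has let go and is clear, and the job was handed in at about 17 s with no verdict shown.

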